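# Lock the pressure cap onto a coolant header tank

### The job

Close the coolant header tank on the bench with its bayonet pressure cap: find the neck's notches by feel with the cap's tangs, push the cap in gently against its spring, turn it clockwise to the stop and let it spring up into its locked position, then let go. Go gently, since forcing it bends the sheet-metal tangs and flange, and leave the tools lying round it where they are.

Things in the scene. Friction and masses are not known exactly. Their poses are not given: they have to be found in the camera images.
- pressure_cap: Round steel cap, black grip bar on top, 71 mm across, 64 mm high, 0.18 kg, standing upright on its rubber valve disc. Origin: centre of the disc's underside (valve at rest), z up. Heights: disc (38 mm across, tapered below to 28) 0 to 8.5; skirt (65 mm inside) 9.5 to 34.5 mm, closed on top. Same after a half turn. The disc slides up in the cap on a spring: 5 N to start it, then 1.3 N per mm.
- cap_grip (a point): Centre of the cap's grip bar, 49 mm above the cap's origin. The bar is 50 mm long along the cap's x axis, 14 mm wide along y, with flat upright sides; it stands on the skirt's flat top, heights 34.5 to 64 mm. Pinch it across y; fingertips that go lower than 34.5 mm hit the skirt's top.
- cap_tang (a point): Middle of one of the cap's two tangs, at x = +28.8 mm, height 11.5 mm in the cap's frame, inside the lower rim of the skirt, right under the ends of the grip bar (cap's +x and -x). They point inwards, radius 25 to 33 mm, 9.4 mm wide (7.4 mm at the chamfered lower side), heights 9.5 to 13.5 mm above the cap's origin.
- header_tank: Aluminium coolant header tank, 90 x 180 x 74 mm, on four rubber mounts on a fixed 130 x 250 x 15 mm plywood board. Top face 100 mm above the bench; y along the long side, z up; origin: centre of the board's underside. The rubber gives (4 N per mm sideways, 8 Nm per rad in twist); over 50 N bends the neck. The filler neck stands on top at x = 0, y = 25 mm, a thin overflow pipe towards +y.
- filler_mouth (a point): Centre of the top of the neck's flange, 130 mm above the bench; axes as the tank's. Bore 40 mm; flange 60 mm across with two opposite notches, each 28 degrees wide (a tang takes 20). The notches face across the tank, along its x, but the neck was screwed in to no exact angle: they may point up to 29 degrees (0.5 rad) either way from that, which no reading gives.
- filler_seat (a point): Centre of the sealing seat in the neck, 22 mm below the mouth. Height of the cap's origin against the mouth: -9.5 mm with the tangs resting on the flange out of line; in line with the notches it drops freely to -22 mm, where the valve meets the seat and the spring starts; at -27.5 mm (12.4 N) the tangs clear the cam under the flange; at -31 mm (17 N) the cap meets the flange.
- filler_lock (a point): Point on the neck's axis where the cap's origin comes to rest when locked, 24.5 mm below the mouth. Keep the cap pushed to -27.5 mm or a little lower and turn it clockwise seen from above: the tangs pass under the cam and 50 degrees (0.87 rad) from the notches meet a rigid stop. Eased off there, the spring lifts the cap 3 mm into its pockets. Stopped sooner than 41 degrees, it stays on the cam.
- pliers: Red-handled pliers, 190 x 62 x 14 mm, lying on the bench; leave alone. Origin: centre of the underside.
- screwdriver: Red-handled screwdriver, 200 x 30 x 32 mm, lying on the bench; leave alone. Origin: centre of the underside.
- adjustable_wrench: Grey adjustable wrench, 252 x 44 x 12 mm, lying on the bench; leave alone. Origin: centre of the underside.
Mind the look-alikes: they are no part of the job. Of the things like the pressure_cap, leave any that is blue, orange or purple; of the rest the larger one is meant.

How it is judged:
By the outcome, as a careful person would: the job done as asked, in the order asked, and still so for the second after the job is handed in, with the robot touching nothing.
It also fails if it takes over 61 s, if anything falls off the work surface, if the arm or the gripper's body presses on something with over 40 N, if the wrist force passes 120 N, or if a joint passes its speed limit or range.

### The arm

A 6-joint arm with a two-finger parallel gripper is mounted at the origin on a cart in front of the work surface, level with it; the furniture and walls round the work are solid. World frame = base frame: x ahead of the robot, y to its left, z up, the work surface at z = 0. Lengths are in mm, angles in rad, forces in N, time in s.
With the tool pointing down it reaches from about 275 to 825 mm from the base axis. Payload 4.9 kg.
Tool frame: the origin (TCP) lies at the very end of the fingers, on their centre line; the grasp point (between the pads) lies 19 mm behind it (r.grip_depth is the distance from the TCP to the grasp point, in mm); z points along the fingers, y is the line along which they close (so a half turn about z gives the same grasp; the last joint's range is limited). The gripper opens to 85 mm and grips with 20 to 120 N. Pads are 22 mm wide; open, the fingers measure 114 mm over their backs; the gripper's body (76 mm by 85 mm) begins 54 mm behind the grasp point. The pads swing forward as they close: fully open they stand 13 mm farther back than shut.
Start: joints at [-1.442, 0.326, -0.193, 1.052, 0, 1.437], TCP at [142.893, -531.131, 231.281] pointing down, gripper open.
Joint ranges: [-2.65, 2.65], [-0.97, 1.79], [-1.3, 1.35], [-1.93, 2.1], [-1.47, 1.37], [-3.14, 3.14]. Speed limits (rad/s): [2.57, 2.57, 3.14, 3.14, 3.14, 3.14].

### API

Orientations are given as a rotation vector (axis times angle).
In Python, from station import telemetry, viewer, order, r gives the robot as it stands.
- The arm moves only by the shell command python3 -m jog 'ROWS' [FORCE]. ROWS is JSON, a list of rows, each a list of 7 numbers: the finger opening in cm, from 0 to 8.54, then the shift along the tool's x, y, z in cm, then the turn, a rotation vector about the tool's x, y, z in degrees. In form: [[hand, tx, ty, tz, ax, ay, az], ...]. A call has 1 to 10 rows; each row is the pose to reach, as a shift and turn from the pose commanded when the call began, along the tool's axes at that moment; what a row does not reach only later rows make up. A row lasts 1/10 s, in which the tool goes at most 50 mm and 8.59 degrees, less where a joint would pass 70% of its speed; a pose out of reach is approached as far as the arm can. A call with a gripper value outside its range is refused whole. The fingers move at their own pace and stop on an object; FORCE is the grip in N (left out, the last holds). Time passes only in rows, so rows that repeat a pose let the fingers close. It gives the time, the measured TCP pose, the force, the opening and the grip force at its end, in the units of the state.
- telemetry.sense(): the state, without advancing time (a new reading comes with each control period).
- viewer.get_image(name): name is "scene" or "top"; returns the picture (400x640x3 uint8, red, green, blue); there is no depth.
- viewer.camera_params(name): a dict with "intrinsics" (3x3 intrinsics, pixels), "distortion" ([k1, k2, p1, p2, k3] as OpenCV has them; the pictures are not rectified), "view" (4x4, takes a point from world to camera coordinates). Camera axes: x right, y down, z forward; pixel columns grow to the right and rows downward; lengths in mm; the calibration is good to about 2 mm. A picture is of the moment at which its call begins. camera_params takes no time and is no camera call.
- order.job_done(): hands the job in; it is judged then, once.
The state is a dict: "t": time; "joint_pos": joint angles; "dq": joint speeds; "tau": joint torques, N m; "tcp_pos": TCP position; "tcp_rot": TCP orientation; "ft_force": force on the tool from outside, world axes, zero at the start; "wrist_torque": the same for the moment, N m; "width": opening from 0.0 (shut) to 1.0 (fully open); "grip_force": force on a finger pad.
Only numpy, scipy, OpenCV 4.12 (cv2) and the standard library are available. Lean on these libraries where they do the work, as an engineer would, in place of code of your own. Each camera call takes 0.05 s, during which the arm holds its last target. There are 200 camera calls.

## Working session

There is one attempt and no reset: what is moved stays moved. The work goes in short steps, Python scripts to look and compute and a shell command to move; the robot and the scene stay as the last step left them, time stands still between calls to the robot, and variables do not carry over. Pictures are saved under pics/ and viewed, at most 10 in all, crops included, and the job is handed in when it is done.

```bash
ls; mkdir -p pics; python3 - <<'E'
from station import telemetry, viewer, order, r
import cv2,numpy as np
for n in("scene","top"):
    im=viewer.get_image(n); cv2.imwrite(f"pics/{n}0.png",im[:,:,::-1]); p=viewer.camera_params(n); print(n,p)
s=telemetry.sense(); print(s, r.grip_depth)
E
```

```text
pics
scene {'intrinsics': array([[388.44667651,   0.        , 321.9545631 ],
       [  0.        , 388.44667651, 196.59049055],
       [  0.        ,   0.        ,   1.        ]]), 'distortion': array([-0.05652582,  0.        ,  0.        ,  0.        ,  0.        ]), 'view': array([[-6.53365600e-01, -7.56868507e-01,  1.62313400e-02,
         4.92906887e+02],
       [-5.86281835e-01,  4.92309932e-01, -6.43354134e-01,
         2.35167163e+02],
       [ 4.78943633e-01, -4.29861599e-01, -7.65396631e-01,
         1.32902975e+03],
       [ 0.00000000e+00,  0.00000000e+00,  0.00000000e+00,
         1.00000000e+00]])}
top {'intrinsics': array([[461.34507508,   0.        , 323.82018497],
       [  0.        , 461.34507508, 196.99520641],
       [  0.        ,   0.        ,   1.        ]]), 'distortion': array([-0.00300245,  0.        ,  0.        ,  0.        ,  0.        ]), 'view': array([[-3.02068481e-01, -9.53285097e-01,  1.46831170e-03,
         3.60228407e+02],
       [-9.23179920e-01,  2.92144292e-01, -2.49781000e-01,
         4.14527189e+02],
       [ 2.37683546e-01, -7.68064832e-02, -9.68301242e-01,
         1.30069238e+03],
       [ 0.00000000e+00,  0.00000000e+00,  0.00000000e+00,
         1.00000000e+00]])}
{'t': 0.1, 'joint_pos': array([-1.44219492e+00,  3.26860086e-01, -1.93493652e-01,  1.05200004e+00,
        4.48164860e-06,  1.43662626e+00]), 'dq': array([-0.00043668, -0.00315676,  0.00227054, -0.00040464, -0.00265477,
       -0.0004926 ]), 'tau': array([ 1.30300265e-03, -4.44237471e+01,  2.63039142e+01,  7.87024561e-03,
       -1.31522306e-04, -5.76643629e-06]), 'tcp_pos': array([ 142.82712632, -530.58718851,  230.58170034]), 'tcp_rot': array([-3.11297221e+00, -4.11369918e-01, -1.38445500e-05]), 'ft_force': array([ 0.28352008,  0.27520921, -0.44074072]), 'wrist_torque': array([-0.00857986,  0.00197708,  0.00590678]), 'grip_force': 0.0, 'width': 1.0018044625034312} 18.700000000000003
```

View pics/scene0.png

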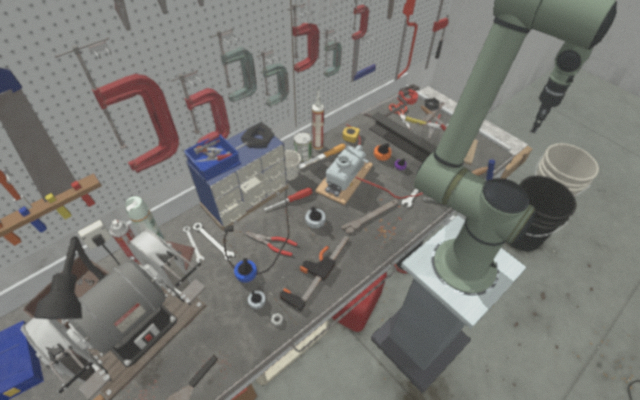

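View pics/top0.png

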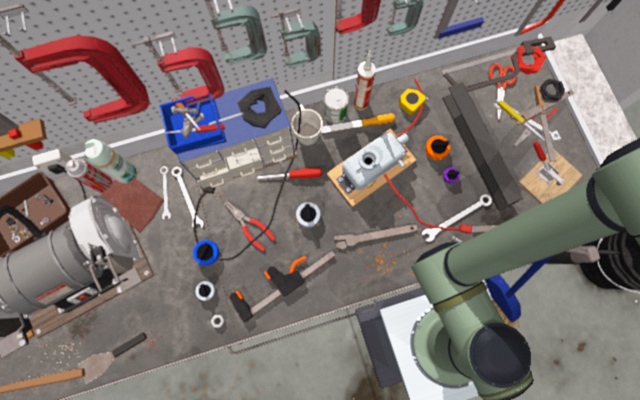

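The top view shows the steel caps at (308,215), the larger one, and at (205,290) and (217,321). The tank is at (370,170) with its neck at about (370,158). I'll zoom in next.

```bash
cat > h.py <<'E'
from station import telemetry, viewer, order, r
import cv2,numpy as np
from scipy.spatial.transform import Rotation as R
def ray(n,uv):
    p=viewer.camera_params(n);V=p["view"]
    q=cv2.undistortPoints(np.array([[uv]],float),p["intrinsics"],p["distortion"])[0,0]
    d=V[:3,:3].T@np.array([q[0],q[1],1]); c=-V[:3,:3].T@V[:3,3]; return c,d
def onz(n,uv,z):
    c,d=ray(n,uv); return (c+d*(z-c[2])/d[2]).round(1)
def tri(a,b):
    (c1,d1),(c2,d2)=ray("scene",a),ray("top",b)
    s=np.linalg.lstsq(np.stack([d1,-d2],1),c2-c1,rcond=None)[0]
    p,q=c1+s[0]*d1,c2+s[1]*d2; return ((p+q)/2).round(1),np.linalg.norm(p-q).round(1)
E
python3 - <<'E'
from h import *
t=cv2.imread("pics/top0.png");s=cv2.imread("pics/scene0.png")
def c(im,x,y,w,h,k): return cv2.resize(im[y:y+h,x:x+w],None,fx=k,fy=k,interpolation=cv2.INTER_CUBIC)
# top: cap (280..340,190..240), tank 320..420,125..210 ; scene
A=np.hstack([c(t,278,185,62,57,6.4516)[:360,:400],c(t,322,125,100,90,4)])
B=np.hstack([c(s,290,195,50,30,8)[:240],c(s,310,140,66,40,6.06)[:240,:400]])
print(A.shape,B.shape)
cv2.imwrite("pics/z1.png",np.vstack([A[:,:790],B[:,:790]])[:600])
for p in [(308,215),(205,290)]: print(onz("top",p,50))
print(onz("top",(370,158),130))
E
```

```text
(360, 800, 3) (240, 800, 3)
[466.8 278.3  50. ]
[348.9 615.5  50. ]
[553.9  65.9 130. ]
```

View pics/z1.png

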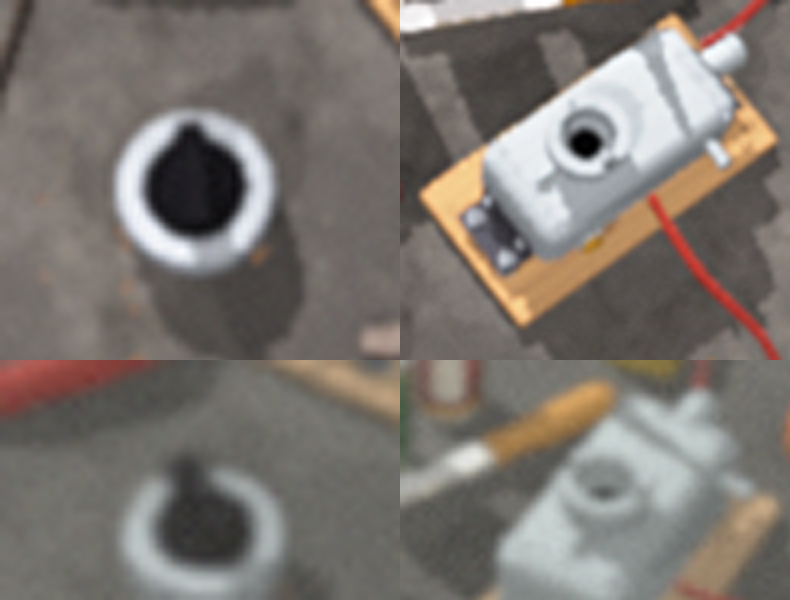

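Cap: the skirt is a bright ring centred at about (308.5,214.5) in top. The bar's top end pokes out at about (308,204), so the bar runs roughly vertical in the image. The neck's bore is at about (367.5,160). The board's corners are visible.

```bash
python3 - <<'E'
from h import *
t=cv2.imread("pics/top0.png");s=cv2.imread("pics/scene0.png")
# board corners (top of board z=15)
C=np.array([onz("top",(322+(x-400)/4,125+y/4),15) for x,y in [(420,192),(523,325),(777,140),(672,15)]])
print(C, C.mean(0)); 
for i in range(4):
    d=C[(i+1)%4]-C[i]; print(np.linalg.norm(d),np.degrees(np.arctan2(d[1],d[0])))
def blob(im,box,f):
    x,y,w,h=box; g=cv2.cvtColor(im[y:y+h,x:x+w],cv2.COLOR_BGR2GRAY); m=f(g).astype(np.uint8)
    n,l,st,ce=cv2.connectedComponentsWithStats(m); i=1+np.argmax(st[1:,4]); 
    cn=max(cv2.findContours((l==i).astype(np.uint8),0,1)[0],key=cv2.contourArea); (e,ax,an)=cv2.fitEllipse(cn)
    return st[i]+[x,y,0,0,0],ce[i]+[x,y],np.array(e)+[x,y],ax,an
for nm,im,bx in (("top",t,(290,195,36,38)),("scene",s,(300,202,30,30))):
    b=blob(im,bx,lambda g:g>145); print(nm,b); k=blob(im,bx,lambda g:g<70); print(" dark",k)
print(tri(blob(s,(300,202,30,30),lambda g:g>145)[2],blob(t,(290,195,36,38),lambda g:g>145)[2]))
print("bore",blob(t,(355,148,26,24),lambda g:g<70)); 
print("bore z130",onz("top",(322+186/4,125+137/4),130), tri((310+205/6.06,140+118/6.06),(322+186/4,125+137/4)))
def g8(im,x,y,w,h,k,hi):
    z=cv2.resize(im[y:y+h,x:x+w],None,fx=k,fy=k,interpolation=cv2.INTER_CUBIC).astype(float); return np.clip(z*255/hi,0,255).astype(np.uint8)
A=np.hstack([g8(t,293,198,32,32,12,80),g8(s,300,202,32,32,12,110)]); 
cv2.imwrite("pics/z2.png",A)
E
```

```text
[[582.4 183.2  15. ]
 [459.6 141.2  15. ]
 [539.4 -91.8  15. ]
 [661.2 -49.4  15. ]] [560.65  45.8   15.  ]
129.78382025506875 -161.1183095130626
246.28649983301966 -71.09421818434048
128.9689885204967 19.193602887499264
245.58542302017847 108.71530193204424
top (array([296, 202,  24,  25, 258]), array([307.18604651, 214.10465116]), array([307.5268898 , 213.73119164]), (23.768169403076172, 23.8421688079834), 167.3208465576172)
 dark (array([301, 205,  15,  17, 176]), array([307.80113636, 213.22727273]), array([307.77021217, 213.18289757]), (13.518138885498047, 15.10314655303955), 171.37826538085938)
scene (array([305, 210,  15,  15,  77]), array([310.09090909, 218.85714286]), array([313.53291416, 216.53438759]), (14.091796875, 15.998706817626953), 105.0488510131836)
 dark (array([311, 208,  10,  12,  82]), array([314.8902439 , 214.58536585]), array([314.87538719, 214.45368862]), (8.581021308898926, 11.765192985534668), 153.0026092529297)
(array([476.4, 279. ,  31.4]), np.float64(3.5))
bore (array([364, 158,   8,   6,  39]), array([367.8974359 , 160.48717949]), array([367.87384033, 160.48436165]), (5.454392910003662, 7.109833240509033), 92.1803207397461)
bore z130 [551.6  71.2 130. ] (array([549.1,  72.3, 137. ]), np.float64(0.9))
```

View pics/z2.png

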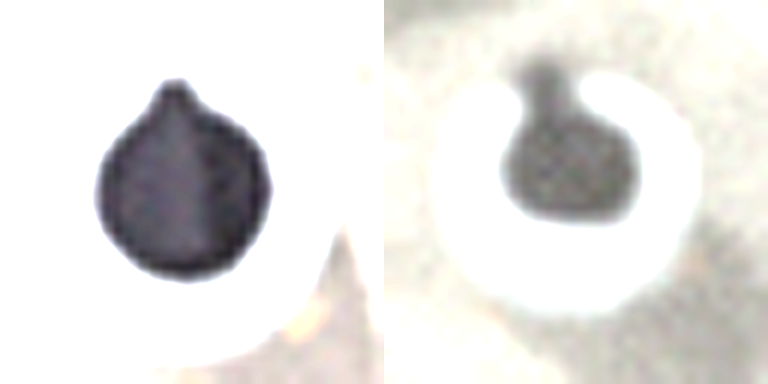

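The contrast stretch shows the bar end's tip at zoom (175,82) in top, i.e. px (307.6,204.8). In scene it is at zoom (545,62), i.e. px (313.4,207.2). The bar's right shading edge runs from about (185,100) to (200,270) in zoom.

```bash
python3 - <<'E'
from h import *
t=(293+175/12,198+82/12); s=(300+161/12,202+62/12)
tip=onz("top",t,64); print("tip",tip,onz("scene",s,64),tri(s,t))
for uv in [(308.2,214.5),(308.2,214.0)]:
  for z in (25,34.5):
    c=onz("top",uv,z); d=tip-c; print("c",c,np.hypot(*d[:2]),np.degrees(np.arctan2(d[1],d[0])))
# z1 outlines: scene skirt x 120..285 y 465..600 (k=8)
print("scene c",onz("scene",(290+203/8,195+(535-360)/8),30))
a=onz("top",(293+185/12,198+100/12),64);b=onz("top",(293+200/12,198+265/12),64);d=a-b;print("edge dir",a,b,np.degrees(np.arctan2(d[1],d[0])))
# top camera-based neck outer ring: z1 flange outline x 552..637,y 103..180 => k=4
print("flange c",onz("top",(322+(595-400)/4,125+141/4),128))
print("bore c",onz("top",(322+(583.5-400)/4,125+138/4),125),onz("scene",(310+205/6.06,140+(485-360)/6.06),128))
a=np.radians(-71.2);m=np.array([560.6,45.8]);y=np.array([np.cos(a),np.sin(a)])
print("from board", m+25*y, m-25*y)
T=R.from_rotvec(telemetry.sense()["tcp_rot"]).as_matrix();print(T.round(3))
E
```

```text
tip [492.9 271.1  64. ] [491.6 268.9  64. ] (array([491.5, 270.4,  65.9]), np.float64(2.3))
c [473.5 276.5  25. ] 20.137527157026973 -15.55457127007436
c [471.5 276.8  34.5] 22.14610575247935 -14.914751739540309
c [475. 276.  25.] 18.5585559783082 -15.309273487983141
c [472.9 276.3  34.5] 20.66494616494318 -14.574216198038707
scene c [473.2 275.1  30. ]
edge dir [487.9 270.1  64. ] [448.1 278.6  64. ] -12.055425846180938
flange c [547.5  65.7 128. ]
bore c [553.   72.1 125. ] [550.6  69.6 128. ]
from board [568.65664238  22.1337685 ] [552.54335762  69.4662315 ]
[[ 0.966  0.26  -0.   ]
 [ 0.26  -0.966  0.002]
 [ 0.    -0.002 -1.   ]]
```

```bash
cat >> h.py <<'E'
def go(x,y,z,yaw):
    "print shift (cm) and turn (deg) in the tool frame from here to a downward pose with tool x at yaw"
    s=telemetry.sense(); T=R.from_rotvec(s["tcp_rot"]); p=s["tcp_pos"]
    c,n=np.cos(np.radians(yaw)),np.sin(np.radians(yaw))
    G=R.from_matrix(np.array([[c,n,0],[n,-c,0],[0,0,-1]]))
    m=T.as_matrix()
    print("t",s["t"],"tcp",p.round(1),"yaw",np.degrees(np.arctan2(m[1,0],m[0,0])).round(1),"F",s["ft_force"].round(1),"M",s["wrist_torque"].round(2),"w",round(float(s["width"]),3),"grip",s["grip_force"],"j6",s["joint_pos"][[0,5]].round(2))
    print("shift cm",(T.inv().apply(np.array([x,y,z])-p)/10).round(2),"turn",np.degrees((T.inv()*G).as_rotvec()).round(2))
E
python3 -m jog '[[8.5,39.86,-18.4,0,0,0,-86],[8.5,39.86,-18.4,0,0,0,-86],[8.5,39.86,-18.4,0,0,0,-86],[8.5,39.86,-18.4,0,0,0,-86],[8.5,39.86,-18.4,0,0,0,-86],[8.5,39.86,-18.4,0,0,0,-86],[8.5,39.86,-18.4,0,0,0,-86],[8.5,39.86,-18.4,0,0,0,-86],[8.5,39.86,-18.4,0,0,0,-86],[8.5,39.86,-18.4,0,0,0,-86]]'
python3 -c "from h import *;go(470.5,276.3,200,166)"
```

```text
t: 1.1
tcp_pos: [482.9, -246.4, 230.8]
tcp_rot: [-1.983, -2.436, -0.002]
ft_force: [-0.6, -1.0, -0.6]
width: 0.995
grip_force: 0.0
t 1.1 tcp [ 482.9 -246.4  230.8] yaw 101.7 F [-0.6 -1.  -0.6] M [-0.01  0.03 -0.06] w 0.995 grip 0.0 j6 [-0.61  0.76]
shift cm [51.43  9.4   3.15] turn [ 8.000e-02 -3.000e-02 -6.428e+01]
```

```bash
python3 -m jog '[[8.5,51.4,9.4,3,0,0,-64.3],[8.5,51.4,9.4,3,0,0,-64.3],[8.5,51.4,9.4,3,0,0,-64.3],[8.5,51.4,9.4,3,0,0,-64.3],[8.5,51.4,9.4,3,0,0,-64.3],[8.5,51.4,9.4,3,0,0,-64.3],[8.5,51.4,9.4,3,0,0,-64.3],[8.5,51.4,9.4,3,0,0,-64.3],[8.5,51.4,9.4,3,0,0,-64.3],[8.5,51.4,9.4,3,0,0,-64.3]]' >/dev/null
python3 -m jog '[[8.5,2.5,1,0.2,0,0,0],[8.5,2.5,1,0.2,0,0,0],[8.5,2.5,1,0.2,0,0,0],[8.5,2.5,1,0.2,0,0,0]]' >/dev/null
python3 -c "from h import *;go(470.5,276.3,38,166)"
```

```text
t 2.5 tcp [453.3 264.6 200.7] yaw 165.2 F [ 0.8 -0.1 -0.4] M [-0.03 -0.02 -0.03] w 0.994 grip 0.0 j6 [0.39 0.65]
shift cm [-1.36  1.57 16.27] turn [-0.01  0.02 -0.76]
```

```bash
python3 -m jog '[[8.5,-1.36,1.57,5,0,0,-0.8],[8.5,-1.36,1.57,9,0,0,-0.8],[8.5,-1.36,1.57,12,0,0,-0.8],[8.5,-1.36,1.57,14,0,0,-0.8],[8.5,-1.36,1.57,15,0,0,-0.8],[8.5,-1.36,1.57,15.7,0,0,-0.8],[8.5,-1.36,1.57,16.2,0,0,-0.8],[8.5,-1.36,1.57,16.2,0,0,-0.8]]'
python3 - <<'E'
from h import *
go(470.5,276.3,38,166)
t=viewer.get_image("top")[:,:,::-1];s=viewer.get_image("scene")[:,:,::-1]
f=lambda im,x,y:cv2.resize(im[y:y+60,x:x+66],None,fx=6,fy=6,interpolation=cv2.INTER_CUBIC)
cv2.imwrite("pics/a1.png",np.hstack([f(t,275,180),f(s,285,180)]))
E
```

```text
t: 3.3
tcp_pos: [470.5, 276.9, 38.9]
tcp_rot: [0.381, 3.118, 0.001]
ft_force: [-0.1, -0.1, -0.5]
width: 0.996
grip_force: 0.0
t 3.3 tcp [470.5 276.9  38.9] yaw 166.1 F [-0.1 -0.1 -0.5] M [ 0.   -0.   -0.02] w 0.996 grip 0.0 j6 [0.4  0.64]
shift cm [-0.02 -0.06  0.09] turn [0.02 0.03 0.07]
```

View pics/a1.png

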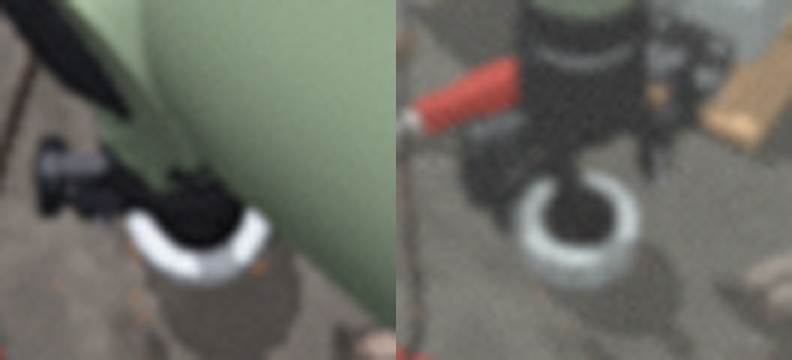

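Both fingers straddle the grip bar, with the skirt ring visible at about (200,225) and (578,228) in the crops. I'll close and lift.

```bash
python3 -m jog '[[1,0,0,0,0,0,0],[1,0,0,0,0,0,0],[1,0,0,0,0,0,0],[1,0,0,0,0,0,0],[1,0,0,0,0,0,0],[1,0,0,0,0,0,0],[1,0,0,0,0,0,0],[1,0,0,0,0,0,0],[1,0,0,0,0,0,0],[1,0,0,0,0,0,0]]' 60
python3 -m jog '[[1,0,0,0,0,0,0],[1,0,0,0,0,0,0],[1,0,0,-0.5,0,0,0],[1,0,0,-1,0,0,0],[1,0,0,-1,0,0,0]]' 60
python3 -c "from h import *;go(470.5,276.3,250,166)"
```

```text
t: 4.4
tcp_pos: [470.0, 277.1, 38.8]
tcp_rot: [0.38, 3.118, 0.0]
ft_force: [-1.1, -1.0, 3.0]
width: 0.15
grip_force: 62.0
t: 4.9
tcp_pos: [470.3, 277.1, 49.1]
tcp_rot: [0.38, 3.118, 0.0]
ft_force: [-0.1, 0.1, -2.3]
width: 0.15
grip_force: 61.3
t 4.9 tcp [470.3 277.1  49.1] yaw 166.1 F [-0.1  0.1 -2.3] M [ 0.03 -0.06  0.  ] w 0.15 grip 61.34938716888428 j6 [0.4  0.64]
shift cm [ -0.05  -0.07 -20.09] turn [0.02 0.04 0.1 ]
```

```bash
python3 -m jog '[[1,0,0,-5,0,0,0],[1,0,0,-10,0,0,0],[1,0,0,-14,0,0,0],[1,0,0,-16,0,0,0],[1,0,0,-16,0,0,0]]' 
python3 - <<'E'
from h import *
go(552,69.5,205,228)
t=viewer.get_image("top")[:,:,::-1];s=viewer.get_image("scene")[:,:,::-1]
f=lambda im,x,y:cv2.resize(im[y:y+80,x:x+66],None,fx=6,fy=6,interpolation=cv2.INTER_CUBIC)
p=np.array([470,277,180.,1]);
def px(n):
    P=viewer.camera_params(n);V=P["view"];return cv2.projectPoints(p[:3].reshape(1,3),cv2.Rodrigues(V[:3,:3])[0],V[:3,3],P["intrinsics"],P["distortion"])[0].ravel().astype(int)
a,b=px("top"),px("scene");print(a,b)
cv2.imwrite("pics/a2.png",np.hstack([f(t,a[0]-33,a[1]-40),f(s,b[0]-33,b[1]-40)]))
E
```

```text
t: 5.4
tcp_pos: [472.0, 277.9, 211.9]
tcp_rot: [0.379, 3.113, 0.005]
ft_force: [0.3, -0.6, -1.9]
width: 0.155
grip_force: 61.4
t 5.4 tcp [472.  277.9 211.9] yaw 166.1 F [ 0.3 -0.6 -1.9] M [ 0.03 -0.01 -0.05] w 0.155 grip 61.42942786216736 j6 [0.4  0.64]
shift cm [-12.77 -18.31   0.69] turn [ 4.00e-02  4.00e-01 -6.19e+01]
[306 203] [315 190]
```

View pics/a2.png

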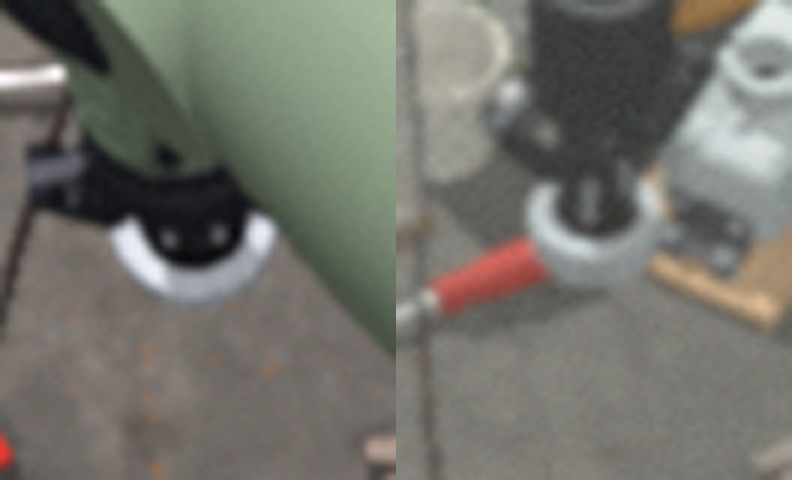

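The cap hangs in the gripper. In crops the skirt spans x 112–276 with its bottom at y≈303 in top, and x 527–662 with its bottom at y≈287 in scene. The neck's mouth is also clear at crop (765,60) in scene.

```bash
python3 - <<'E'
from h import *
def pr(n,X):
    P=viewer.camera_params(n);V=P["view"];return cv2.projectPoints(np.array(X,float).reshape(-1,1,3),cv2.Rodrigues(V[:3,:3])[0],V[:3,3],P["intrinsics"],P["distortion"])[0].reshape(-1,2)
a=np.linspace(0,2*np.pi,200)
obs={"top":np.array([273+112/6,273+276/6,163+303/6]),"scene":np.array([282+131/6,282+266/6,150+287/6])}
def ext(c):
    o=[]
    for n in obs:
        q=np.vstack([pr(n,np.c_[c[0]+35.5*np.cos(a),c[1]+35.5*np.sin(a),0*a+211.9-38.8+z]) for z in (9.5,34.5)])
        o+=[q[:,0].min(),q[:,0].max(),q[:,1].max()]
    return np.array(o)
ob=np.r_[obs["top"],obs["scene"]];e=ext((472,277.9));print((ob-e).round(2))
from scipy.optimize import least_squares
s=least_squares(lambda c:ext(c)-ob,(472,278.),diff_step=1e-3);print(s.x,s.fun.round(2))
E
```

```text
[-0.2  -0.45 -2.14 -0.48  0.41 -0.27]
[475.85818568 276.84719227] [ 0.16  0.39  0.65 -0.01 -0.94 -0.58]
```

```bash
python3 -c "from h import *;go(550.3,67.6,200,228)"
python3 -m jog '[[1,-12.8,-18.5,1,0,0.4,-62],[1,-12.8,-18.5,1,0,0.4,-62],[1,-12.8,-18.5,1,0,0.4,-62],[1,-12.8,-18.5,1,0,0.4,-62],[1,-12.8,-18.5,1,0,0.4,-62],[1,-12.8,-18.5,1,0,0.4,-62],[1,-12.8,-18.5,1,0,0.4,-62],[1,-12.8,-18.5,1,0,0.4,-62],[1,-12.8,-18.5,1,0,0.4,-62],[1,-12.8,-18.5,1,0,0.4,-62]]' 
python3 - <<'E'
from h import *
go(550.3,67.6,162,228)
t=viewer.get_image("top")[:,:,::-1];s=viewer.get_image("scene")[:,:,::-1]
f=lambda im,x,y:cv2.resize(im[y:y+90,x:x+80],None,fx=5,fy=5,interpolation=cv2.INTER_CUBIC)
cv2.imwrite("pics/a3.png",np.hstack([f(t,330,110),f(s,305,110)]))
E
```

```text
t 5.5 tcp [469.6 276.9 207.8] yaw 166.1 F [-0.5 -0.1 -3.5] M [-0.03  0.   -0.01] w 0.148 grip 61.42998933792114 j6 [0.4  0.64]
shift cm [-12.86 -18.37   0.78] turn [-0.00e+00 -3.00e-02 -6.19e+01]
t: 6.5
tcp_pos: [548.7, 66.7, 196.8]
tcp_rot: [1.274, -2.861, -0.003]
ft_force: [0.2, -0.6, -2.6]
width: 0.151
grip_force: 61.3
t 6.5 tcp [548.7  66.7 196.8] yaw -132.0 F [ 0.2 -0.6 -2.6] M [-0.02 -0.01  0.08] w 0.151 grip 61.3107705116272 j6 [-0.01 -0.85]
shift cm [-0.21 -0.08  3.48] turn [ 0.33 -0.45 -0.01]
```

View pics/a3.png

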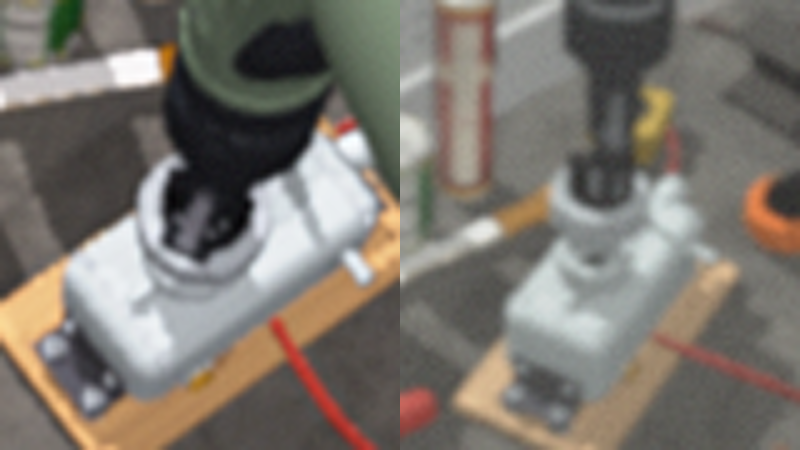

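Both views show the cap above the neck: top crop cap (203,225) over neck (196,255), and scene crop cap (600,205) over neck (593,250). Allowing for height parallax they agree. I'll descend gently.

```bash
python3 -m jog '[[1,0,0,1,0,0,0],[1,0,0,2,0,0,0],[1,0,0,2.5,0,0,0],[1,0,0,2.8,0,0,0],[1,0,0,2.8,0,0,0],[1,0,0,2.8,0,0,0]]' >/dev/null; python3 -c "from h import *;go(550.3,67.6,162,228)"
python3 -m jog '[[1,0,0,0.2,0,0,0],[1,0,0,0.4,0,0,0],[1,0,0,0.6,0,0,0],[1,0,0,0.6,0,0,0],[1,0,0,0.6,0,0,0]]' >/dev/null; python3 -c "from h import *;go(550.3,67.6,162,228)"
```

```text
t 7.2 tcp [549.7  66.6 170.7] yaw -131.9 F [ 0.5  1.4 -2. ] M [-0.01  0.01 -0.02] w 0.148 grip 61.38198137283325 j6 [-0.01 -0.85]
shift cm [-0.12  0.02  0.87] turn [ 0.19 -0.32  0.1 ]
t 7.7 tcp [549.8  66.5 164.8] yaw -131.9 F [ 0.2  0.1 -2.1] M [-0.06 -0.1  -0.03] w 0.151 grip 61.39318585395813 j6 [-0.01 -0.85]
shift cm [-0.11  0.04  0.27] turn [ 0.16 -0.31  0.1 ]
```

```bash
python3 -m jog '[[1,0,0,0.15,0,0,0],[1,0,0,0.3,0,0,0],[1,0,0,0.3,0,0,0]]' >/dev/null; python3 -c "from h import *;go(550.3,67.6,162,228)"
python3 -m jog '[[1,0,0,0.15,0,0,0],[1,0,0,0.3,0,0,0],[1,0,0,0.3,0,0,0],[1,0,0,0.3,0,0,0]]' >/dev/null; python3 -c "from h import *;go(550.3,67.6,162,228)"
```

```text
t 8.0 tcp [550.3  66.2 162. ] yaw -131.9 F [ 3.1 -1.8  0.2] M [-0.44 -0.58 -0.03] w 0.15 grip 61.823920011520386 j6 [-0.01 -0.85]
shift cm [-0.1   0.09 -0.  ] turn [ 0.09 -0.3   0.09]
t 8.4 tcp [550.3  66.3 159.2] yaw -131.9 F [ 2.3 -2.4  5.4] M [-0.5  -0.63 -0.01] w 0.152 grip 62.51913785934448 j6 [-0.01 -0.85]
shift cm [-0.09  0.09 -0.28] turn [ 0.1  -0.28  0.09]
```

```bash
python3 -m jog '[[1,0,-0.05,0,0,0,0],[1,0,-0.1,0,0,0,0],[1,0,-0.1,0,0,0,3],[1,0,-0.1,0,0,0,6],[1,0,-0.1,0,0,0,9],[1,0,-0.1,0,0,0,9],[1,0,-0.1,0,0,0,9]]' >/dev/null; python3 -c "from h import *;go(550.3,67.6,162,228)"
```

```text
t 9.1 tcp [550.3  66.3 159.2] yaw -140.9 F [ 0.2 -2.5  7.9] M [-0.16 -0.25  0.09] w 0.153 grip 62.855762243270874 j6 [-0.01 -0.7 ]
shift cm [-0.08  0.1  -0.28] turn [ 0.19 -0.29 -8.88]
```

```bash
python3 -m jog '[[1,0.04,-0.05,-0.03,0,0,2],[1,0.04,-0.05,-0.03,0,0,4],[1,0.04,-0.05,-0.03,0,0,6],[1,0.04,-0.05,-0.03,0,0,8],[1,0.04,-0.05,-0.03,0,0,10],[1,0.04,-0.05,-0.03,0,0,10]]' >/dev/null; python3 -c "from h import *;go(550.3,67.6,162,228)"
```

```text
t 9.7 tcp [550.   66.1 159.1] yaw -150.9 F [ 0.3 -0.1  5.8] M [ 0.12 -0.26  0.04] w 0.152 grip 62.60839819908142 j6 [-0.01 -0.52]
shift cm [-0.1   0.11 -0.29] turn [  0.23  -0.31 -18.89]
```

```bash
for i in 1; do python3 -m jog '[[1,0,0,0,0,0,2],[1,0,0,0,0,0,4],[1,0,0,0,0,0,4]]' |grep -E "pos|force"; python3 -m jog '[[1,0,0,0,0,0,2],[1,0,0,0,0,0,4],[1,0,0,0,0,0,4]]'|grep -E "pos|force"; python3 -m jog '[[1,0,0,0,0,0,2],[1,0,0,0,0,0,4],[1,0,0,0,0,0,4]]'|grep -E "pos|force"; done;  python3 -c "from h import *;go(550.3,67.6,162,228)"
```

```text
tcp_pos: [549.8, 66.2, 158.9]
ft_force: [-0.0, 0.7, 4.1]
grip_force: 62.5
tcp_pos: [549.5, 65.8, 158.1]
ft_force: [0.9, 0.8, -0.5]
grip_force: 61.7
tcp_pos: [549.6, 65.6, 158.1]
ft_force: [1.9, 0.4, -3.4]
grip_force: 61.6
t 10.6 tcp [549.6  65.6 158.1] yaw -162.8 F [ 1.9  0.4 -3.4] M [ 0.11 -0.42  0.06] w 0.152 grip 61.585174798965454 j6 [-0.01 -0.31]
shift cm [-0.12  0.17 -0.39] turn [  0.19  -0.43 -30.83]
```

```bash
python3 -m jog '[[1,-0.04,-0.01,0.1,0,0,0],[1,-0.04,-0.01,0.2,0,0,0],[1,-0.04,-0.01,0.3,0,0,0],[1,-0.04,-0.01,0.3,0,0,0],[1,-0.04,-0.01,0.3,0,0,0]]' >/dev/null;  python3 -c "from h import *;go(550.3,67.6,162,228)"
```

```text
t 11.1 tcp [550.2  65.4 155.6] yaw -162.9 F [-0.1  0.9 -2.1] M [ 0.33 -0.01  0.03] w 0.15 grip 61.45488381385803 j6 [-0.01 -0.31]
shift cm [-0.07  0.21 -0.64] turn [  0.15  -0.41 -30.88]
```

```bash
python3 -m jog '[[1,0,0,0.15,0,0,0],[1,0,0,0.3,0,0,0],[1,0,0,0.4,0,0,0],[1,0,0,0.4,0,0,0]]' |grep -E "pos|force";python3 -m jog '[[1,0,0,0.15,0,0,0],[1,0,0,0.3,0,0,0],[1,0,0,0.4,0,0,0],[1,0,0,0.4,0,0,0]]' >/dev/null;  python3 -c "from h import *;go(550.3,67.6,162,228)"
```

```text
tcp_pos: [550.5, 65.3, 151.7]
ft_force: [-0.1, 1.4, -2.7]
grip_force: 61.5
t 11.9 tcp [550.5  65.3 147.7] yaw -162.9 F [ 1.   1.5 -2.5] M [ 0.33 -0.11  0.01] w 0.149 grip 61.50768041610718 j6 [-0.01 -0.31]
shift cm [-0.04  0.23 -1.43] turn [  0.11  -0.38 -30.9 ]
```

```bash
python3 -m jog '[[1,-0.02,0.03,0.15,0,0,0],[1,-0.02,0.03,0.3,0,0,0],[1,-0.02,0.03,0.45,0,0,0],[1,-0.02,0.03,0.6,0,0,0],[1,-0.02,0.03,0.6,0,0,0],[1,-0.02,0.03,0.6,0,0,0]]' |grep -E "pos|force"; python3 -m jog '[[1,0,0,0.1,0,0,0],[1,0,0,0.15,0,0,0],[1,0,0,0.15,0,0,0],[1,0,0,0.15,0,0,0]]' >/dev/null;  python3 -c "from h import *;go(550.3,67.6,162,228)"
```

```text
tcp_pos: [551.3, 65.5, 143.2]
ft_force: [-2.9, 0.6, 9.3]
grip_force: 63.0
t 12.9 tcp [551.4  65.5 142. ] yaw -162.9 F [-2.   0.8  9.2] M [0.21 0.61 0.05] w 0.15 grip 63.275084495544434 j6 [-0.01 -0.31]
shift cm [ 0.05  0.23 -2.  ] turn [ 2.00e-02 -2.70e-01 -3.09e+01]
```

```bash
python3 -m jog '[[1,0.05,0.01,0.1,0,0,0],[1,0.05,0.01,0.2,0,0,0],[1,0.05,0.01,0.2,0,0,0],[1,0.05,0.01,0.2,0,0,0]]' >/dev/null;  python3 -c "
from h import *;go(550.3,67.6,162,228)
import numpy as np"
```

```text
t 13.3 tcp [551.3  65.5 140.4] yaw -162.9 F [-3.1  0.1 11.3] M [ 0.24  0.53 -0.02] w 0.151 grip 63.564924001693726 j6 [-0.01 -0.31]
shift cm [ 0.04  0.23 -2.16] turn [-1.00e-02 -2.20e-01 -3.09e+01]
```

```bash
python3 -m jog '[[1,0.06,0.02,0.05,0,0,0],[1,0.06,0.02,0.05,0,0,2],[1,0.06,0.02,0.05,0,0,4],[1,0.06,0.02,0.05,0,0,6],[1,0.06,0.02,0.05,0,0,8],[1,0.06,0.02,0.05,0,0,8]]' >/dev/null;  python3 -c "
from h import *;go(550.3,67.6,162,228)"
```

```text
t 13.9 tcp [551.4  65.9 140.2] yaw -170.9 F [-2.2  1.4 12.8] M [0.45 0.31 0.09] w 0.155 grip 63.586528301239014 j6 [-0.01 -0.17]
shift cm [ 0.08  0.18 -2.18] turn [-2.000e-02 -1.200e-01 -3.891e+01]
```

```bash
python3 -m jog '[[1,0.03,0.02,0,0,0,2],[1,0.03,0.02,0,0,0,4],[1,0.03,0.02,0,0,0,6],[1,0.03,0.02,0,0,0,8],[1,0.03,0.02,0,0,0,8]]' >/dev/null;  python3 -c "
from h import *;go(550.3,67.6,162,228)"
```

```text
t 14.4 tcp [551.5  66.3 140.4] yaw -178.9 F [-1.   1.4 11.8] M [0.59 0.13 0.07] w 0.156 grip 63.556119203567505 j6 [-0.01 -0.03]
shift cm [ 0.12  0.13 -2.16] turn [-2.00e-02 -6.00e-02 -4.69e+01]
```

```bash
python3 -m jog '[[1,0.02,0.03,0,0,0,2],[1,0.02,0.03,0,0,0,4],[1,0.02,0.03,0,0,0,6],[1,0.02,0.03,0,0,0,8],[1,0.02,0.03,0,0,0,10],[1,0.02,0.03,0,0,0,10]]' >/dev/null;  python3 -c "
from h import *;go(550.3,67.6,162,228)"
python3 -m jog '[[1,0.02,0.03,0,0,0,2],[1,0.02,0.03,0,0,0,4],[1,0.02,0.03,0,0,0,6],[1,0.02,0.03,0,0,0,8],[1,0.02,0.03,0,0,0,8]]' >/dev/null;  python3 -c "
from h import *;go(550.3,67.6,162,228)"
```

```text
t 15.0 tcp [551.5  66.8 140.5] yaw 171.1 F [-0.9  2.6 10.6] M [0.72 0.09 0.08] w 0.151 grip 63.564051389694214 j6 [-0.01  0.14]
shift cm [ 0.13  0.06 -2.15] turn [-1.000e-02 -2.000e-02 -5.689e+01]
t 15.5 tcp [551.4  67.3 140.5] yaw 163.1 F [-0.1  3.1 11.3] M [ 0.79 -0.02  0.1 ] w 0.15 grip 63.562352657318115 j6 [-0.01  0.28]
shift cm [ 0.12 -0.   -2.15] turn [ 1.000e-02 -1.000e-02 -6.488e+01]
```

```bash
python3 -m jog '[[1,0.02,0.05,0.03,0,0,2],[1,0.02,0.07,0.03,0,0,4],[1,0.02,0.07,0.03,0,0,6],[1,0.02,0.07,0.03,0,0,8],[1,0.02,0.07,0.03,0,0,8]]' >/dev/null;  python3 -c "
from h import *;go(550.3,67.6,162,228)"
python3 -m jog '[[1,0.02,0.03,0,0,0,1.5],[1,0.02,0.03,0,0,0,3],[1,0.02,0.03,0,0,0,3]]' >/dev/null;  python3 -c "
from h import *;go(550.3,67.6,162,228)"
```

```text
t 16.0 tcp [551.6  67.8 140.2] yaw 155.1 F [ 1.   3.6 12.2] M [ 0.67 -0.07  0.08] w 0.148 grip 63.618736267089844 j6 [-0.01  0.42]
shift cm [ 0.11 -0.07 -2.18] turn [-2.000e-02 -0.000e+00 -7.289e+01]
t 16.3 tcp [551.6  68.  140.3] yaw 152.1 F [ 0.4  3.  11.7] M [ 0.57 -0.    0.15] w 0.154 grip 63.673471212387085 j6 [-0.01  0.48]
shift cm [ 0.09 -0.1  -2.17] turn [-5.000e-02  1.000e-02 -7.589e+01]
```

```bash
python3 -m jog '[[1,0.01,0.05,0,0,0,1],[1,0.01,0.05,0,0,0,2],[1,0.01,0.05,0,0,0,2]]' >/dev/null;  python3 -c "
from h import *;go(550.3,67.6,162,228)"
python3 -m jog '[[1,0.01,0.02,0,0,0,1],[1,0.01,0.02,0,0,0,2],[1,0.01,0.02,0,0,0,2]]' >/dev/null;  python3 -c "
from h import *;go(550.3,67.6,162,228)"
```

```text
t 16.6 tcp [551.7  68.3 140.3] yaw 150.1 F [ 0.6  1.7 11.5] M [ 0.49 -0.06  0.17] w 0.152 grip 63.606441020965576 j6 [-0.01  0.51]
shift cm [ 0.08 -0.13 -2.17] turn [-7.000e-02 -0.000e+00 -7.789e+01]
t 16.9 tcp [551.7  68.5 140.3] yaw 148.1 F [ 0.   1.4 12.2] M [ 0.51 -0.11  0.13] w 0.15 grip 63.60724925994873 j6 [-0.01  0.55]
shift cm [ 0.07 -0.16 -2.17] turn [-7.000e-02  1.000e-02 -7.988e+01]
```

```bash
python3 -m jog '[[1,0,0.02,0,0,0,1],[1,0,0.02,0,0,0,2],[1,0,0.02,0,0,0,3],[1,0,0.02,0,0,0,3]]' >/dev/null;  python3 -c "
from h import *;go(550.3,67.6,162,228)"
python3 -m jog '[[1,0,0.02,0,0,0,1],[1,0,0.02,0,0,0,2],[1,0,0.02,0,0,0,2]]' >/dev/null;  python3 -c "
from h import *;go(550.3,67.6,162,228)"
```

```text
t 17.3 tcp [551.9  68.8 140.3] yaw 145.2 F [ 0.4  2.5 11.4] M [ 0.47 -0.05  0.37] w 0.151 grip 63.73197913169861 j6 [-0.01  0.6 ]
shift cm [ 0.06 -0.19 -2.17] turn [-7.000e-02  2.000e-02 -8.284e+01]
t 17.6 tcp [552.   68.9 140.3] yaw 143.2 F [-0.3  2.5 11.8] M [ 0.48 -0.07  0.57] w 0.151 grip 64.00846123695374 j6 [-0.01  0.63]
shift cm [ 0.05 -0.21 -2.17] turn [-8.000e-02  1.000e-02 -8.481e+01]
```

```bash
python3 -m jog '[[1,0,0.02,-0.1,0,0,-1],[1,0,0.02,-0.2,0,0,-1],[1,0,0.02,-0.3,0,0,-1],[1,0,0.02,-0.3,0,0,-1],[1,0,0.02,-0.3,0,0,-1]]' >/dev/null;  python3 -c "
from h import *;go(550.3,67.6,162,228)"
```

```text
t 18.1 tcp [550.9  68.9 141.5] yaw 144.1 F [4.1 2.6 5.2] M [ 0.55 -1.    0.45] w 0.155 grip 62.963855266571045 j6 [-0.01  0.62]
shift cm [-0.02 -0.14 -2.05] turn [-7.000e-02 -1.900e-01 -8.389e+01]
```

```bash
python3 -m jog '[[1,-0.03,0.06,-0.05,0,0,0],[1,-0.03,0.06,-0.1,0,0,0],[1,-0.03,0.06,-0.15,0,0,0],[1,-0.03,0.06,-0.15,0,0,0],[1,-0.03,0.06,-0.15,0,0,0]]' >/dev/null;  python3 -c "
from h import *;go(550.3,67.6,162,228)"
```

```text
t 18.6 tcp [550.7  68.9 142.2] yaw 144.1 F [5.4 1.4 1.7] M [ 0.46 -1.3   0.5 ] w 0.147 grip 62.403284311294556 j6 [-0.01  0.62]
shift cm [-0.04 -0.14 -1.98] turn [-8.00e-02 -3.30e-01 -8.39e+01]
```

```bash
python3 -m jog '[[1,-0.04,0.03,0,0,0,-1],[1,-0.08,0.06,0,0,0,-2],[1,-0.08,0.06,-0.05,0,0,-2],[1,-0.08,0.06,-0.1,0,0,-2],[1,-0.08,0.06,-0.15,0,0,-2],[1,-0.08,0.06,-0.15,0,0,-2]]' >/dev/null;  python3 -c "
from h import *;go(550.3,67.6,162,228)"
```

```text
t 19.2 tcp [550.9  68.9 143.7] yaw 146.1 F [4.2 1.2 3. ] M [ 0.41 -1.07  0.19] w 0.15 grip 62.34315633773804 j6 [-0.01  0.58]
shift cm [-0.02 -0.16 -1.83] turn [-7.000e-02 -4.000e-01 -8.191e+01]
```

```bash
python3 -m jog '[[1,-0.08,0.06,-0.05,0,0,0],[1,-0.08,0.06,-0.1,0,0,0],[1,-0.08,0.06,-0.1,0,0,0],[1,-0.08,0.06,-0.1,0,0,0]]' >/dev/null;  python3 -c "
from h import *;go(550.3,67.6,162,228)"
```

```text
t 19.6 tcp [551.4  69.  144.2] yaw 146.1 F [2.8 2.1 0.5] M [ 0.34 -0.81  0.25] w 0.149 grip 61.949851512908936 j6 [-0.01  0.58]
shift cm [ 0.02 -0.19 -1.78] turn [-7.00e-02 -4.80e-01 -8.19e+01]
```

```bash
python3 -m jog '[[1,-0.06,0.07,-0.03,0,0,0],[1,-0.06,0.07,-0.06,0,0,0],[1,-0.06,0.07,-0.06,0,0,0],[1,-0.06,0.07,-0.06,0,0,0]]' >/dev/null;  python3 -c "
from h import *;go(550.3,67.6,162,228)"
python3 -m jog '[[2,0,0,0,0,0,0],[3,0,0,0,0,0,0],[4,0,0,0,0,0,0],[5,0,0,0,0,0,0],[5,0,0,0,0,0,0],[5,0,0,0,0,0,0]]' 20;  python3 -c "
from h import *;go(550.3,67.6,162,228)"
```

```text
t 20.0 tcp [551.8  69.2 144.4] yaw 146.1 F [ 0.7  1.4 -6.1] M [ 0.15 -0.5   0.23] w 0.15 grip 61.13348364830017 j6 [-0.01  0.58]
shift cm [ 0.05 -0.23 -1.76] turn [-7.00e-02 -5.50e-01 -8.19e+01]
t: 20.6
tcp_pos: [552.8, 69.2, 145.3]
tcp_rot: [-0.914, -3.0, 0.006]
ft_force: [-0.9, -0.1, -0.2]
width: 0.584
grip_force: 0.0
t 20.6 tcp [552.8  69.2 145.3] yaw 146.1 F [-0.9 -0.1 -0.2] M [-0.04 -0.    0.03] w 0.584 grip 0.0 j6 [-0.01  0.58]
shift cm [ 0.13 -0.29 -1.66] turn [-8.00e-02 -4.00e-01 -8.19e+01]
```

```bash
python3 -m jog '[[7,0,0,-0.5,0,0,0],[7,0,0,-2,0,0,0],[7,0,0,-5,0,0,0],[7,0,0,-9,0,0,0],[7,0,0,-12,0,0,0],[7,0,0,-12,0,0,0],[7,8,-8,-12,0,0,0],[7,12,-12,-12,0,0,0],[7,12,-12,-12,0,0,0],[7,12,-12,-12,0,0,0]]'
python3 - <<'E'
from h import *
t=viewer.get_image("top")[:,:,::-1];s=viewer.get_image("scene")[:,:,::-1]
f=lambda im,x,y:cv2.resize(im[y:y+110,x:x+78],None,fx=5,fy=5,interpolation=cv2.INTER_CUBIC)
cv2.imwrite("pics/a4.png",np.hstack([f(t,330,110),f(s,305,110)]))
E
```

```text
t: 21.6
tcp_pos: [382.2, 36.8, 265.3]
tcp_rot: [-0.914, -2.996, 0.007]
ft_force: [0.5, 0.1, 0.1]
width: 0.818
grip_force: 0.0
```

View pics/a4.png

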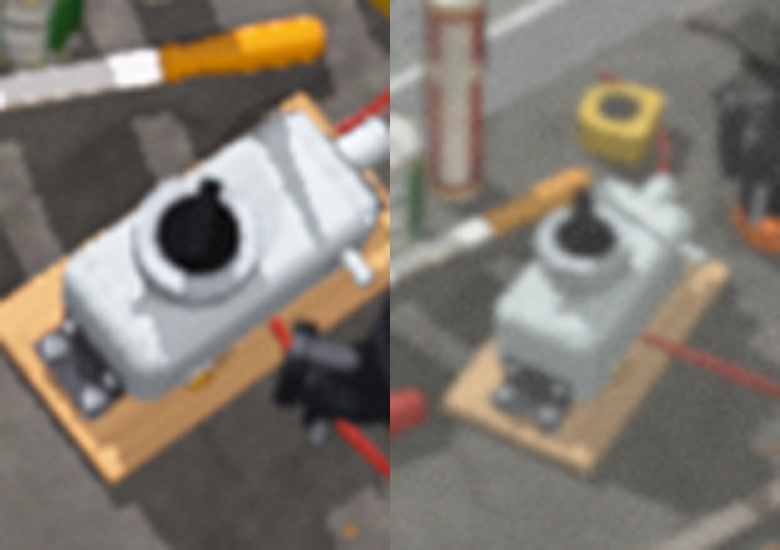

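The cap sits level on the neck (top crop (197,235), scene crop (583,230)). The bar is turned to about -33°, and the gripper is clear. Handing in.

```bash
python3 -c "
from station import order;print(order.job_done())"
```

```text
the job is handed in; nothing more can be done
None
```

The pressure cap is on the header tank, turned clockwise about 50° to the stop and sprung up into its locked position. A light upward pull before release was resisted. The gripper is open and clear of it, and the job was handed in at about 22 s, with no verdict shown.

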